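# Latch the detector cell shut

### The arm

A 7-joint arm with a two-finger parallel gripper is mounted at the origin on a cart in front of the work surface, level with it; the furniture and walls round the work are solid. World frame = base frame: x ahead of the robot, y to its left, z up, the work surface at z = 0. Lengths are in mm, angles in degrees, forces in N, time in s.
With the tool pointing down it reaches from about 400 to 875 mm from the base axis. Payload 4.4 kg.
Tool frame: the origin (TCP) lies at the very end of the fingers, on their centre line; the grasp point (between the pads) lies 19 mm behind it (manip.grip_depth is the distance from the TCP to the grasp point, in mm); z points along the fingers, y is the line along which they close (so a half turn about z gives the same grasp; the last joint's range is limited). The gripper opens to 85 mm and grips with 20 to 120 N. Pads are 22 mm wide; open, the fingers measure 114 mm over their backs; the gripper's body (76 mm by 85 mm) begins 54 mm behind the grasp point. The pads swing forward as they close: fully open they stand 13 mm farther back than shut.
Start: joints at [65.329, 36.005, 2.206, 86.941, -1.547, 57.084, -1.146], TCP at [231.925, -607.231, 194.313] pointing down, gripper open.
Joint ranges: [-175.42, 175.42], [-21.48, 121.26], [-71.46, 75.88], [10.55, 141.38], [-63.04, 243.04], [13.31, 113.54], [-168.57, 168.57]. Speed limits (degrees/s): [147.25, 147.25, 180, 180, 180, 180, 180].

### API

Orientations are given as a 3x3 rotation matrix whose columns are the frame's x, y, z axes.
In Python, from workcell import manip, imaging gives the robot as it stands.
- The arm moves only by the tool step_arm, never from a script. Its argument "increments" is a list of rows, each a list of 5 numbers: the shift along the tool's x, y, z in cm, then the turn about the tool's z in rad, then the opening, from -1 (shut) to 1 (fully open), so that 0 is half open. In form: [[x, y, z, spin, hand], ...]. A call has 1 to 8 rows; each row shifts and turns the commanded pose from where the row before left it, along the tool's axes as they then stand; what a row does not reach is not made up. A row lasts 1/10 s, in which the tool goes at most 50 mm and 8.59 degrees, less where a joint would pass 70% of its speed; a pose out of reach is approached as far as the arm can. A call with a gripper value outside its range is refused whole. The fingers move at their own pace and stop on an object; "force" is the grip in N (left out, the last holds). Time passes only in rows, so rows that do not move let the fingers close. It gives the time, the measured TCP pose, the force, the opening and the grip force at its end, in the units of the state.
- manip.observe(): the state, without advancing time (a new reading comes with each control period).
- imaging.snapshot(name): name is "side" or "top" or "wrist"; returns a dict with "frame" (480x640x3 uint8, red, green, blue), "mtx" (3x3 intrinsics, pixels), "k1" (the pictures are not rectified: a ray, as slopes to the right and down, at radius r is drawn at 1 + k1 r^2 times it, then the intrinsics apply), "xyz" and "orientation" of the camera in the world. Camera axes: x right, y down, z forward; pixel columns grow to the right and rows downward; lengths in mm; the calibration is good to about 2 mm. A picture is of the moment at which its call begins. There is no depth.
- manip.finish_job(): hands the job in; it is judged then, once.
The state is a dict: "time": time; "joints": joint angles; "joint_vel": joint speeds; "joint_torque": joint torques, N m; "position": TCP position; "eef_rot": TCP orientation; "contact_force": force on the tool from outside, world axes, zero at the start; "moment": the same for the moment, N m; "gripper_width": opening from 0.0 (shut) to 1.0 (fully open); "finger_force": force on a finger pad.
Only numpy, scipy, OpenCV 4.12 (cv2) and the standard library are available. Lean on these libraries where they do the work, as an engineer would, in place of code of your own. Each camera call takes 0.05 s, during which the arm holds its last target. There are 200 camera calls.

### The job

Close the black two-part detector cell with the draw latch on its top: swing the wire loop over so that its bar drops behind the hook of the keeper, then press the red lever over, past centre and down on its rubber stop, holding it there with about 15 N for half a second to seat the gasket, never over 20 N. Then let go: the latch alone must hold the two halves together, and the three things beside the cell stay where they are.

Things in the scene. Friction and masses are not known exactly. Their poses are not given: they have to be found in the camera images.
- cell: two-part detector cell fixed to the table. Base plate 225 x 90 mm; black fixed housing x -100 to +12 mm, 76 mm wide, top 46 mm up; black sliding half x +21 to +113 mm, 76 mm wide, top 28 mm up, with a 20 mm wide spine up to 50 mm and an end wall at x +24 up to 45 mm. Origin on the table below the lever's pivot; x points along the latch from lever to keeper, y across, z up. Other notes use these axes
- pivot (a point): axis of the lever, 60 mm above the table, parallel to y; axes as the cell's. The steel pin that carries the loop sits on the lever's inner end, 16 mm from this axis, 0.157 rad past the handle: relative to the pivot it is at x = -16 cos(lever - 0.157), z = 16 sin(lever - 0.157) mm. So the more the lever leans towards the keeper, the farther the loop reaches
- lever (a joint): lever angle, rad: 0 = level, red handle along -x; 1.57 upright; then leaning to the keeper, up to a stop at 1.95. Stays where left (under 1 N of friction). With the loop hooked, closing it below about 1.3 rad takes up to 5 to 12 N square to the handle 50 mm from the pivot, most near 0.8; past dead centre (0.157) the pull reverses. A hard rubber stop, 55 mm from the pivot, set by hand, ends it anywhere from -0.064 to +0.064
- lever_end (a point): centre of the rounded red end of the lever, 64 mm from the pivot axis (overall 67 mm). The lever is 16 mm wide along y and 5 mm thick; level, its upper face is 62.5 mm above the table (59 to 66 mm at the handle when pressed on the stop, as that is set)
- loop (a joint): angle of the wire loop relative to the lever, rad; 0 with both closed. The loop rises from its pin towards the bar at the slope (loop - lever) above the cell's +x. Stays where left (light friction)
- loop_bar (a point): centre of the loop's cross bar, 5 mm round, along y, 72 mm from the loop's pin on the lever. Red knobs 10 mm in diameter at both ends, 38 mm over their outer faces: grip these from above, fingers closing along y; the loop and lever turn freely as the bar is led along. Side wires 4.4 mm thick at y +-13 mm
- keeper_seat (a point): nominal place of the seated bar's centre in the keeper: x +61 mm, z 55 mm when the halves are open. The hook is 12 mm wide: post behind -2.5 mm, lip from x -8 to +3 mm and z +7 to +12 mm from here, open to +x, floor at z -3 mm. The bar must pass down beyond the lip, then in under it. An adjusting screw sets the real hook up to 1.5 mm either way in x from here
- half (a joint): travel of the sliding half towards the fixed half, m: 0 = sprung open, 0.003 to 0.008 when latched; spring about 15 N per mm
- objective_b_mid (a point): microscope objective with a yellow band, 31 mm wide, 50 mm tall, standing beside the cell on its +y side; centre, half-way up
- filter_cube_a_mid (a point): black filter cube with a green window, 41 x 38 x 43 mm, beside the cell on its -y side; centre, half-way up
- lens_tube_a_mid (a point): short black lens tube, 31 mm wide, 30 mm tall, beside the cell on its -y side; centre, half-way up

How it is judged:
By the outcome, as a careful person would: the job done as asked, in the order asked, and still so for the second after the job is handed in, with the robot touching nothing.
It also fails if it takes over 64 s, if anything falls off the work surface, if the arm or the gripper's body presses on something with over 40 N, if the wrist force passes 120 N, or if a joint passes its speed limit or range.

## Working session

There is one attempt and no reset: what is moved stays moved. The work goes in short steps, Python scripts to look and compute and a tool call to move; the robot and the scene stay as the last step left them, time stands still between calls to the robot, and variables do not carry over. Pictures are saved under pics/ and viewed, at most 10 in all, crops included, and the job is handed in when it is done.

Besides the shell and the picture viewer there is one more tool, called after ">>>" by a JSON object that holds its "method" and its "body", one argument or row to a line. step_arm: Moves the arm, as the interface text tells. Its arguments: {"type":"object","properties":{"increments":{"type":"array"},"force":{"type":"number"}},"required":["increments"]}

```bash
ls; mkdir -p pics; cat > h.py <<'E'
import numpy as np, cv2, pickle
from workcell import manip, imaging
def snap(n,f):
    s=imaging.snapshot(n); cv2.imwrite(f'pics/{f}.png',s['frame'][:,:,::-1]); pickle.dump(s,open(f'pics/{f}.pkl','wb')); return s
def load(f): return pickle.load(open(f'pics/{f}.pkl','rb'))
def ray(s,u,v):
    K=np.array(s['mtx']); p=cv2.undistortPoints(np.array([[[u,v]]],float),K,np.array([s['k1'],0,0,0,0.]))[0,0]
    d=np.array(s['orientation'])@np.array([p[0],p[1],1]); return np.array(s['xyz'],float),d/np.linalg.norm(d)
def onz(s,u,v,z):
    o,d=ray(s,u,v); return o+d*(z-o[2])/d[2]
def tri(*a):
    A=np.zeros((3,3));b=np.zeros(3);R=[ray(*q) for q in a]
    for o,d in R:
        P=np.eye(3)-np.outer(d,d);A+=P;b+=P@o
    x=np.linalg.solve(A,b); return x,[np.linalg.norm((np.eye(3)-np.outer(d,d))@(x-o)) for o,d in R]
def proj(s,X):
    R=np.array(s['orientation']); p=R.T@(np.array(X,float)-s['xyz']); q=p[:2]/p[2]; q=q*(1+s['k1']*(q@q)); K=np.array(s['mtx']); return K[:2,:2]@q+K[:2,2]
E
python3 - <<'E'
from h import *
for n in('side','top'):
    s=snap(n,n+'0'); print(n,s['mtx'],s['k1'],s['xyz'],s['orientation'])
print(manip.observe())
E
```

```text
pics
side [[502.16948998   0.         318.10136272]
 [  0.         502.16948998 239.89912644]
 [  0.           0.           1.        ]] -0.05441671434828113 [ 950.39180258 -580.9407634   626.84771349] [[ 0.78205313  0.4128586  -0.46684116]
 [ 0.62320282 -0.51406581  0.58936796]
 [ 0.00333855 -0.75185379 -0.65932142]]
top [[481.68426591   0.         323.50639879]
 [  0.         481.68426591 242.65512648]
 [  0.           0.           1.        ]] -0.11183208544770816 [524.43751764 -84.75982621 923.31685596] [[-0.01747277 -0.99856327  0.05065664]
 [-0.99982738  0.01777008  0.00542486]
 [-0.00631724 -0.05055311 -0.99870139]]
{'time': 0.1, 'joints': array([65.32751545, 36.05563091,  2.20181496, 86.98897442, -1.54711164,
       57.08510369, -1.14764026]), 'joint_vel': array([ 0.04486658, -0.17607576,  0.00351226, -0.13791188, -0.01553456,
       -0.01719836,  0.09454339]), 'joint_torque': array([ 3.42277155e-03, -5.64534581e+01,  1.23045199e+00, -1.93975031e+01,
        1.12226175e-02,  5.33372979e-03, -9.72621716e-08]), 'position': array([ 231.72060361, -606.62601469,  193.46526794]), 'eef_rot': array([[ 9.34195790e-01,  3.56760183e-01, -6.30702984e-04],
       [ 3.56760740e-01, -9.34194371e-01,  1.62860330e-03],
       [-8.17836832e-06, -1.74644441e-03, -9.99998475e-01]]), 'contact_force': array([0.08050373, 0.14150816, 0.07717545]), 'moment': array([-0.02594181,  0.01485888,  0.00078374]), 'finger_force': 0.0, 'gripper_width': 1.0035240374646586}
```

View pics/side0.png

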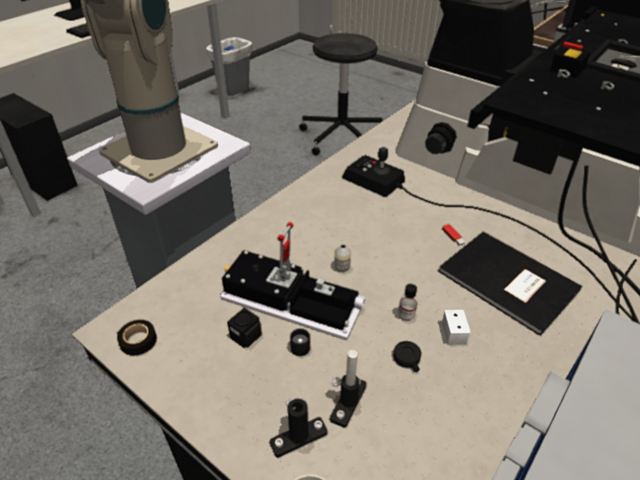

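View pics/top0.png

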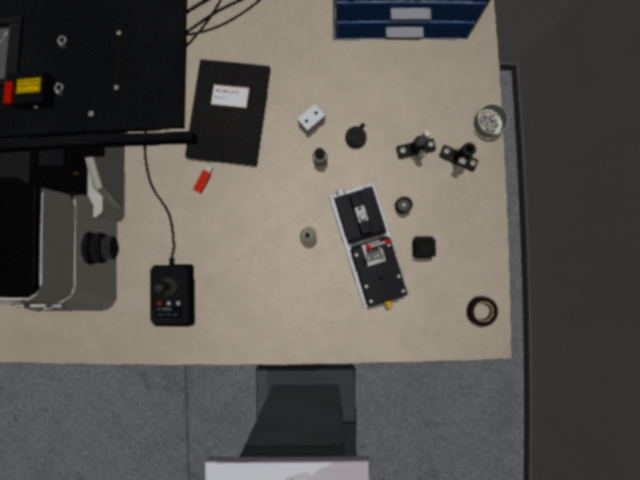

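The side view shows the cell around (290,290), with the lever and loop standing up near (287,245). The top view shows the cell around (370,245), lever red at about (375,242). I'll enlarge both.

```bash
python3 - <<'E'
from h import *
a=load('side0')['frame'][215:340,215:371,::-1]; b=load('top0')['frame'][175:315,320:445,::-1]
cv2.imwrite('pics/c1.png',cv2.resize(a,None,fx=5,fy=4.8,interpolation=2)[:600,:800]); cv2.imwrite('pics/c2.png',cv2.resize(b,None,fx=4,fy=4,interpolation=2))
E
```

```text
(no output)
```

View pics/c1.png

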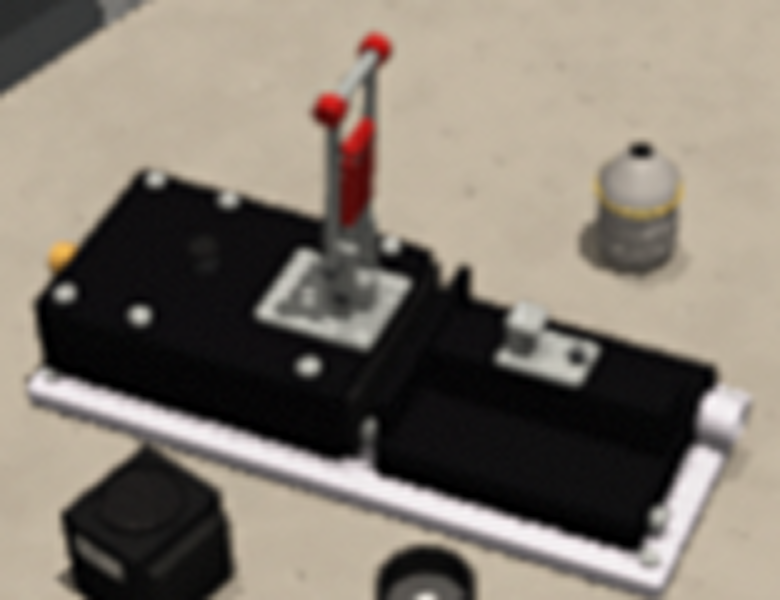

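View pics/c2.png

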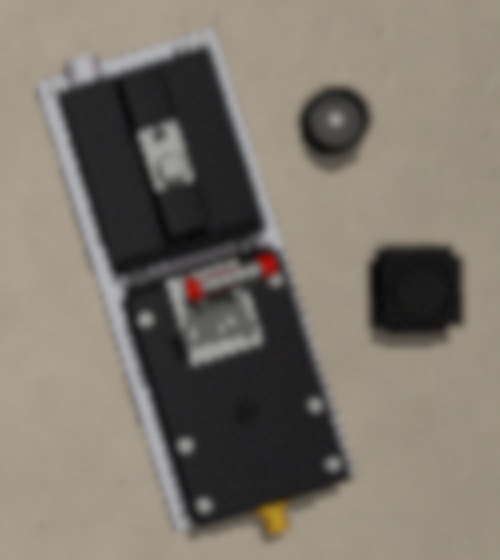

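Side crop: knobs at (330,108) and (377,47), red handle upright, hook at (525,320). Top crop: knobs at (195,289) and (268,264), housing corners clear. Now I'll fit the cell pose.

```bash
cat > fit.py <<'E'
from h import *
from scipy.optimize import least_squares
S=load('side0');T=load('top0')
s=lambda u,v:(215+(u+.5)/5-.5,215+(v+.5)/4.8-.5)
t=lambda u,v:(320+(u+.5)/4-.5,175+(v+.5)/4-.5)
obs=[(S,s(40,305),(-100,-38,46)),(S,s(145,172),(-100,38,46)),(S,s(435,258),(12,38,46)),(S,s(352,398),(12,-38,46)),
(T,t(350,472),(-100,-38,46)),(T,t(195,523),(-100,38,46)),(T,t(125,290),(12,38,46)),(T,t(272,250),(12,-38,46)),
(T,t(210,50),(113,-38,28)),(T,t(62,95),(113,38,28)),(S,s(640,545),(113,-38,28))]
def W(p,X):
    c,q=np.cos(p[2]),np.sin(p[2]); return np.array([p[0]+c*X[0]-q*X[1],p[1]+q*X[0]+c*X[1],X[2]])
f=lambda p:np.concatenate([proj(c,W(p,X))-np.array(u) for c,u,X in obs])
x0=onz(T,*t(222,330),50)
r=least_squares(f,[x0[0],x0[1],.3],loss='soft_l1');P=r.x
def cell(X): 
    c,q=np.cos(P[2]),np.sin(P[2]); d=np.array(X)-[P[0],P[1],0]; return np.array([c*d[0]+q*d[1],-q*d[0]+c*d[1],d[2]])
if __name__=='__main__':
    print(P,np.degrees(P[2])); print(f(P).reshape(-1,2).round(1))
    K=[tri((S,*s(*a)),(T,*t(*b))) for a,b in (((330,108),(268,264)),((377,47),(195,289)))]
    for k,e in K: print(k,e,cell(k))
    print('hook side',cell(onz(S,*s(527,310),65)))
    print('hook top plate',cell(onz(T,*t(165,157),52)))
    for n,z,a in(('tube',30,(335,120)),('cube',43,(415,290))): print(n,cell(onz(T,*t(*a),z)))
    print('obj',cell(onz(T,308,235,45)))
    print(manip.observe()['position'])
E
python3 fit.py
```

```text
[ 5.59308096e+02 -1.68895963e+02  2.76967514e-01] 15.869069630412907
[[-2.1 -0.6]
 [-0.2 -2. ]
 [ 1.2 -2.2]
 [-2.1  0.1]
 [ 1.2  0.9]
 [ 0.1  0.4]
 [-0.4 -0.3]
 [ 2.6 -2.4]
 [ 0.8 -3.1]
 [-0.9 -2.7]
 [ 0.9 -3.3]]
[ 565.18583837 -182.44733515  148.2681159 ] [np.float64(0.04187607373093472), np.float64(0.041876073731075436)] [  1.94824927 -14.64212701 148.2681159 ]
[ 556.15659113 -152.27902325  148.16761642] [np.float64(0.6593848438067829), np.float64(0.6593848438067269)] [  1.51233818  16.84539957 148.16761642]
hook side [56.71508436  4.06348998 65.        ]
hook top plate [63.66459683  2.72980342 52.        ]
tube [ 59.12342422 -80.80304723  30.        ]
cube [-27.39741432 -90.17882255  43.        ]
obj [ 55.2639912  105.92821795  45.        ]
[ 231.72060361 -606.62601469  193.46526794]
```

>>> {"method": "step_arm", "body": {
  "increments": [
    [2.9,-1.83,-0.22,0,1],
    [2.9,-1.83,-0.22,0,1],
    [2.9,-1.83,-0.22,0,1],
    [2.9,-1.83,-0.22,0,1],
    [2.9,-1.83,-0.22,0,1],
    [2.9,-1.83,-0.22,0,1],
    [2.9,-1.83,-0.22,0,1],
    [2.9,-1.83,-0.22,0,1]
  ]
}}

```text
time: 0.9
position: [396.9, -386.3, 211.7]
eef_rot: [[0.934, 0.357, -0.0], [0.357, -0.934, 0.001], [-0.0, -0.001, -1.0]]
contact_force: [0.5, 0.5, -1.3]
gripper_width: 1.003
finger_force: 0.0
```

>>> {"method": "step_arm", "body": {
  "increments": [
    [2.9,-1.83,-0.22,0,1],
    [2.9,-1.83,-0.22,0,1],
    [2.9,-1.83,-0.22,0,1],
    [2.9,-1.83,-0.22,0,1],
    [2.9,-1.83,-0.22,0,1],
    [2.9,-1.83,-0.22,0,1],
    [2.9,-1.83,-0.22,0,1],
    [2.9,-1.83,-0.22,0.087,1]
  ]
}}

```text
time: 1.7
position: [561.3, -167.0, 229.2]
eef_rot: [[0.962, 0.272, -0.001], [0.272, -0.962, 0.0], [-0.001, -0.001, -1.0]]
contact_force: [0.7, -0.7, -0.8]
gripper_width: 1.002
finger_force: 0.0
```

>>> {"method": "step_arm", "body": {
  "increments": [
    [0,0,0,0,1],
    [0,0,0,0,1]
  ]
}}

```text
time: 1.9
position: [560.9, -167.3, 229.0]
eef_rot: [[0.961, 0.277, -0.001], [0.277, -0.961, -0.0], [-0.001, -0.0, -1.0]]
contact_force: [-0.0, -0.3, 0.0]
gripper_width: 1.002
finger_force: 0.0
```

```bash
python3 - <<'E'
from h import *
s=snap('wrist','w1'); print(s['mtx'],s['k1'],s['xyz'],s['orientation']); print(manip.observe()['position'],manip.observe()['eef_rot'])
E
```

```text
[[366.81344545   0.         314.46322088]
 [  0.         366.81344545 237.91773312]
 [  0.           0.           1.        ]] -0.043920876419191436 [ 630.75607216 -146.97601744  407.8964942 ] [[ 0.27661156 -0.92143325 -0.27284941]
 [-0.96098104 -0.26558637 -0.07732599]
 [-0.00121434  0.28359237 -0.95894415]]
[ 560.20685805 -168.69416233  229.04999748] [[ 9.61560753e-01  2.74588497e-01 -1.44071053e-03]
 [ 2.74587925e-01 -9.61561818e-01 -5.84389568e-04]
 [-1.54579889e-03  1.66324359e-04 -9.99998791e-01]]
```

View pics/w1.png

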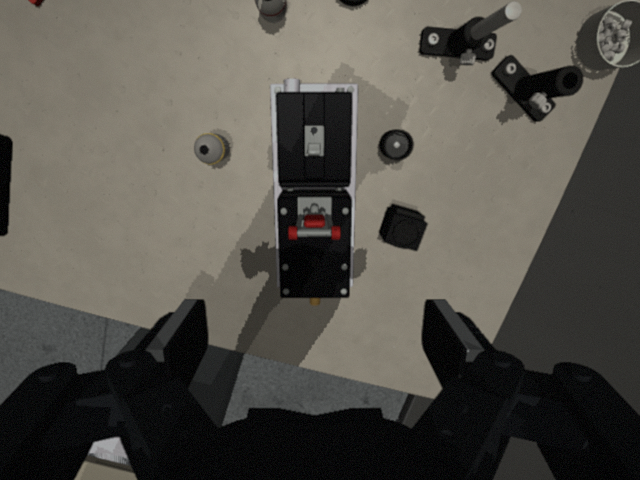

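Wrist view: cell upright in the image (columns 275-355, rows 90-300), knobs at (293,233)/(336,233), lever end (314,222), keeper (314,140). I'll enlarge it.

```bash
python3 - <<'E'
from h import *
a=load('w1')['frame'][110:250,260:370,::-1]
cv2.imwrite('pics/c3.png',cv2.resize(a,None,fx=4.25,fy=4.25,interpolation=2))
E
```

```text
(no output)
```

View pics/c3.png

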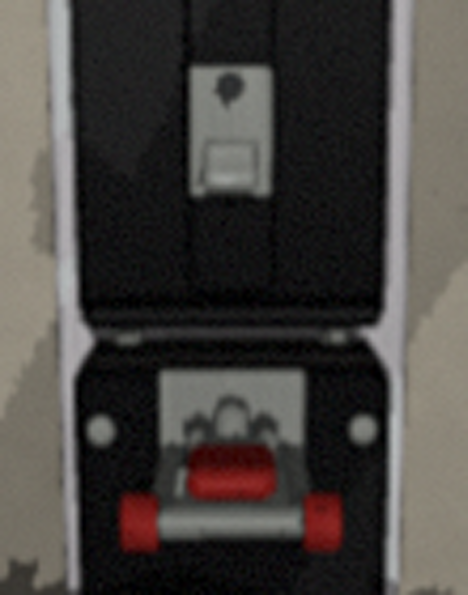

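Crop: lip top face spans (205-258, 143-182), knobs at (139,522)/(322,522), lever end at (232,472).

```bash
python3 - <<'E'
from fit import *
w=load('w1'); q=lambda u,v:(260+(u+.5)/4.25-.5,110+(v+.5)/4.25-.5)
for n,a,z in(('lip+',(231,143),67),('lip-',(231,182),67),('housR',(385,372),46),('housL',(78,372),46),('kR',(322,522),148),('kL',(139,522),148),('screwL',(100,430),48),('screwR',(362,430),48)):
    X=onz(w,*q(*a),z); print(n,X.round(1),cell(X).round(1))
for a,b,c in(((330,108),(268,264),(322,522)),((377,47),(195,289),(139,522))):
    X,e=tri((S,*s(*a)),(T,*t(*b)),(w,*q(*c))); print('knob',X.round(1),np.round(e,1),cell(X).round(1)); 
    for pr in (((S,*s(*a)),(w,*q(*c))),((T,*t(*b)),(w,*q(*c)))):
        X,e=tri(*pr); print('  ',X.round(1),np.round(e,1))
X,e=tri((S,*s(358,138)),(w,*q(232,472))); print('leverend',X,e,cell(X))
E
```

```text
lip+ [ 619.3 -149.4   67. ] [63.   2.4 67. ]
lip- [ 611.5 -151.6   67. ] [54.9  2.3 67. ]
housR [ 578.4 -198.7   46. ] [ 10.2 -33.9  46. ]
housL [ 558.4 -129.5   46. ] [10.  38.2 46. ]
kR [ 565.1 -181.6  148. ] [  2.1 -13.8 148. ]
kL [ 556.3 -151.1  148. ] [  2.   17.9 148. ]
screwL [ 546.9 -138.    48. ] [-3.5 33.1 48. ]
screwR [ 564.  -197.4   48. ] [ -3.3 -28.7  48. ]
knob [ 565.1 -182.1  148. ] [0.2 0.4 0.5] [  1.9 -14.3 148. ]
   [ 564.8 -181.8  147.5] [0.2 0.2]
   [ 565.2 -182.   148.4] [0.4 0.4]
knob [ 556.1 -151.8  147.8] [0.4 1.  0.7] [  1.6  17.3 147.8]
   [ 556.1 -151.2  147.4] [0.1 0.1]
   [ 555.9 -152.   147.1] [0.9 0.9]
leverend [ 562.28227733 -166.45184565  122.95150035] [np.float64(1.292638700883138), np.float64(1.2926387008830371)] [  3.52915224   1.53770911 122.95150035]
```

>>> {"method": "step_arm", "body": {
  "increments": [
    [0,-0.15,1.8,0,1],
    [0,0,1.8,0,1],
    [0,0,1.8,0,1],
    [0,0,1.8,0,0.5],
    [0,0,1.3,0,0.3],
    [0,0,1.0,0,0.2],
    [0,0,0,0,0.1],
    [0,0,0,0,0.1]
  ],
  "force": 20
}}

```text
time: 2.75
position: [560.7, -167.2, 134.8]
eef_rot: [[0.962, 0.274, 0.0], [0.274, -0.962, -0.0], [0.0, 0.0, -1.0]]
contact_force: [-0.3, 0.6, 0.9]
gripper_width: 0.553
finger_force: 0.0
```

>>> {"method": "step_arm", "body": {
  "increments": [
    [0,0,0,0,0],
    [0,0,0,0,-0.1],
    [0,0,0,0,-0.2],
    [0,0,0,0,-0.3],
    [0,0,0,0,-0.4],
    [0,0,0,0,-0.4]
  ]
}}

```text
time: 3.35
position: [560.6, -166.7, 134.6]
eef_rot: [[0.962, 0.274, 0.0], [0.274, -0.962, -0.0], [0.0, 0.0, -1.0]]
contact_force: [-0.1, -0.7, 0.5]
gripper_width: 0.301
finger_force: 0.0
```

```bash
python3 - <<'E'
from h import *
s=snap('wrist','w2'); 
a=s['frame'][170:330,215:415,::-1]
cv2.imwrite('pics/c4.png',cv2.resize(a,None,fx=3,fy=3,interpolation=2)); o=manip.observe(); print(o['position'],o['contact_force'],o['gripper_width'],o['finger_force'])
E
```

```text
[ 560.55587584 -166.73709948  134.55234301] [-0.21288325 -0.19617051  0.26068074] 0.29668151748373506 0.0
```

View pics/c4.png

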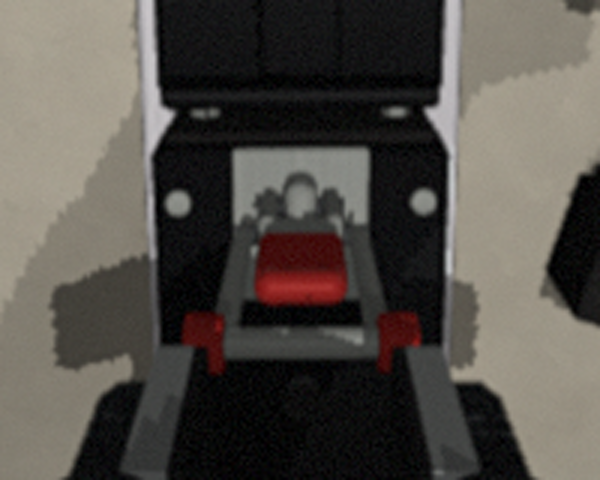

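Fingertips (about (285,348) level in the crop) overlap the knobs (205,330)/(398,330), but the opening is 25 mm, below the 38 mm span, so they missed the knobs. I'll project known points to see why.

```bash
python3 - <<'E'
from fit import *
w=load('w2'); o=manip.observe(); R=o['eef_rot'];p=o['position']
print(w['xyz'],w['xyz']-p)
for n,X in(('tip',(0,12.5,0)),('tip+x',(11,12.5,0)),('tip-x',(-11,12.5,0)),('tip-x up10',(-11,12.5,-10)),('tip+x up10',(11,12.5,-10)),('tip+x up60',(11,12.5,-60)),('bar',(0,14,-14)),('bar lower',(0,14,0))):
    u=proj(w,p+R@np.array(X)); print(n,((u-[215,170])*3).round())
k=lambda u,v:(215+(u+.5)/3-.5,170+(v+.5)/3-.5)
for a in((203,328),(400,328)):
  for z in(130,140,148): print(cell(onz(w,*k(*a),z)).round(1))
for a in((203,328),(400,328)):
  b=[(377,47),(330,108)][a[0]>300]
  X,e=tri((S,*s(*b)),(w,*k(*a))); print(X,cell(X),e)
E
```

```text
[ 630.25471133 -146.58456629  313.54826977] [ 69.69883549  20.15253319 178.99592677]
tip [372. 313.]
tip+x [374. 253.]
tip-x [371. 370.]
tip-x up10 [375. 396.]
tip+x up10 [378. 273.]
tip+x up60 [406. 416.]
bar [387. 345.]
bar lower [381. 313.]
[ -2.8  19.5 130. ]
[  1.4  18.6 140. ]
[  4.7  17.8 148. ]
[ -2.8 -15.9 130. ]
[  1.4 -15.  140. ]
[  4.8 -14.2 148. ]
[ 557.35486179 -150.97039184  147.21202337] [  3.02277379  17.77650268 147.21202337] [np.float64(1.26877314990626), np.float64(1.2687731499060788)]
[ 566.23656195 -181.9039373   147.61818044] [  3.1075155  -14.40674842 147.61818044] [np.float64(1.3760892423464266), np.float64(1.3760892423464937)]
```

```bash
python3 - <<'E'
from fit import *
s1=snap('side','s1'); o=manip.observe(); p=o['position']
t1=snap('top','t1')
a=s1['frame'][170:310,210:350,::-1].copy(); a=cv2.resize(a,None,fx=4,fy=4,interpolation=2)
for X,c in((p,(0,255,0)),(p+[0,0,19],(255,255,0)),((560.7,-166.6,148),(255,0,255))):
    u=(proj(s1,X)-[210,170]+.5)*4; cv2.circle(a,tuple(int(v) for v in u),3,c,-1)
cv2.imwrite('pics/c5.png',a)
E
```

```text
(no output)
```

View pics/c5.png

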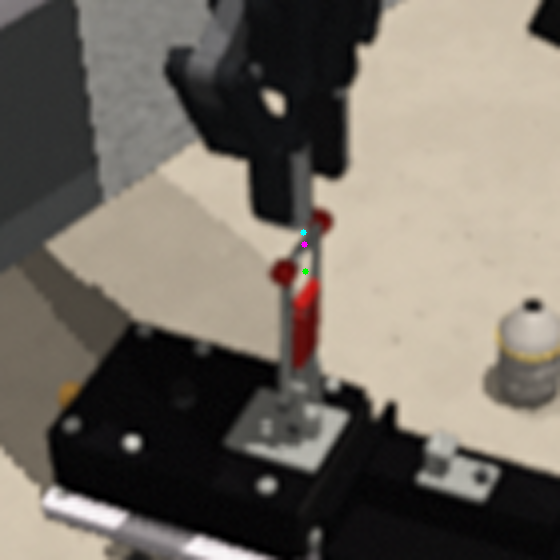

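Side crop: fingertips end near (275,222)/(335,175), about 36 mm above the reported TCP (305,271), and the bar hasn't been touched. I'll check manip.grip_depth.

```bash
python3 - <<'E'
from h import *
print(manip.grip_depth,[a for a in dir(manip) if a[0]!='_'])
o=manip.observe();print(o['position'],o['gripper_width'],o['time'])
# wrist: finger edges depth from column gap
for f in('w1','w2'):
    w=load(f); R=np.array(w['orientation']); 
    for h in(0,13,20,30,36,42):
        for g in ((42.5,) if f=='w1' else (12.6,16,19)):
            for y in (-1,1):
                pass
            tcp=np.array(w['xyz'])-[69.7,20.15,179.0]
            Y=np.array([.2746,-.9616,0]);X=np.array([.9616,.2746,0])
            u=[proj(w,tcp+X*a+Y*g*b+[0,0,h]).round(0) for a,b in((11,-1),(11,1),(-11,1))]
            print(f,h,g,[((q-[215,170])*3 if f=='w2' else q).tolist() for q in u])
E
```

```text
18.700000000000003 ['PlanningError', 'finish_job', 'grip_depth', 'observe']
[ 560.53144169 -166.73170378  134.5169129 ] 0.30147674477159003 3.5
w1 0 42.5 [[233.0, 254.0], [397.0, 254.0], [395.0, 293.0]]
w1 13 42.5 [[227.0, 262.0], [403.0, 263.0], [400.0, 304.0]]
w1 20 42.5 [[224.0, 268.0], [407.0, 268.0], [403.0, 311.0]]
w1 30 42.5 [[218.0, 276.0], [412.0, 276.0], [408.0, 321.0]]
w1 36 42.5 [[215.0, 281.0], [416.0, 282.0], [411.0, 328.0]]
w1 42 42.5 [[211.0, 287.0], [419.0, 288.0], [415.0, 335.0]]
w2 0 12.6 [[228.0, 252.0], [375.0, 252.0], [372.0, 369.0]]
w2 0 16 [[207.0, 252.0], [393.0, 252.0], [390.0, 369.0]]
w2 0 19 [[189.0, 252.0], [411.0, 252.0], [408.0, 369.0]]
w2 13 12.6 [[222.0, 279.0], [378.0, 279.0], [378.0, 405.0]]
w2 13 16 [[201.0, 279.0], [402.0, 279.0], [396.0, 405.0]]
w2 13 19 [[183.0, 279.0], [420.0, 279.0], [414.0, 405.0]]
w2 20 12.6 [[219.0, 294.0], [384.0, 294.0], [381.0, 423.0]]
w2 20 16 [[198.0, 294.0], [405.0, 294.0], [402.0, 423.0]]
w2 20 19 [[177.0, 294.0], [423.0, 294.0], [420.0, 423.0]]
w2 30 12.6 [[216.0, 321.0], [387.0, 321.0], [384.0, 456.0]]
w2 30 16 [[192.0, 321.0], [411.0, 321.0], [408.0, 456.0]]
w2 30 19 [[171.0, 321.0], [432.0, 321.0], [426.0, 456.0]]
w2 36 12.6 [[213.0, 336.0], [390.0, 336.0], [387.0, 474.0]]
w2 36 16 [[186.0, 336.0], [414.0, 336.0], [411.0, 474.0]]
w2 36 19 [[165.0, 336.0], [435.0, 336.0], [432.0, 474.0]]
w2 42 12.6 [[207.0, 354.0], [393.0, 354.0], [390.0, 498.0]]
w2 42 16 [[183.0, 354.0], [420.0, 354.0], [414.0, 498.0]]
w2 42 19 [[162.0, 354.0], [441.0, 354.0], [435.0, 498.0]]
```

The real fingertips sit about 40 mm behind the reported TCP, and the side and wrist views agree on that. I'll open, descend 40 mm and grip.

>>> {"method": "step_arm", "body": {
  "increments": [
    [0,0,0,0,0.4],
    [0,0,0,0,0.4],
    [0,0,0,0,0.4],
    [0,0,0,0,0.4],
    [0,0,0,0,0.4],
    [0,0,0,0,0.4]
  ]
}}

```text
time: 4.1
position: [560.5, -166.7, 134.5]
eef_rot: [[0.962, 0.274, 0.0], [0.274, -0.962, 0.0], [0.0, 0.0, -1.0]]
contact_force: [0.6, 0.1, 0.4]
gripper_width: 0.699
finger_force: 0.0
```

>>> {"method": "step_arm", "body": {
  "increments": [
    [0,0,0.8,0,0.4],
    [0,0,0.8,0,0.4],
    [0,0,0.8,0,0.4],
    [0,0,0.8,0,0.4],
    [0,0,0.8,0,0.4],
    [0,0,0,0,0.2],
    [0,0,0,0,0.1],
    [0,0,0,0,0]
  ]
}}

```text
time: 4.9
position: [560.9, -166.9, 94.8]
eef_rot: [[0.962, 0.274, 0.001], [0.274, -0.962, -0.0], [0.001, 0.0, -1.0]]
contact_force: [-0.6, -0.2, -0.7]
gripper_width: 0.499
finger_force: 0.0
```

>>> {"method": "step_arm", "body": {
  "increments": [
    [0,0,0,0,-0.1],
    [0,0,0,0,-0.2],
    [0,0,0,0,-0.3],
    [0,0,0,0,-0.3],
    [0,0,0,0,-0.3]
  ],
  "force": 20
}}

```text
time: 5.4
position: [561.0, -166.9, 95.0]
eef_rot: [[0.962, 0.274, 0.001], [0.274, -0.962, -0.0], [0.001, 0.001, -1.0]]
contact_force: [-0.5, -0.6, 4.8]
gripper_width: 0.435
finger_force: 20.2
```

```bash
python3 - <<'E'
import numpy as np
th=np.radians(np.r_[np.linspace(87.2,-5,16),np.linspace(-7.5,-15.2,5)]); f=np.clip((87.2-np.degrees(th))/92,0,1)
xc=-1.6+2.1*f; x=xc+72*np.cos(th); z=75.9+72*np.sin(th)
print(np.c_[np.diff(x)/10,-np.diff(z)/10,x[1:],z[1:]].round(2).tolist(), x[0],z[0])
E
```

```text
[[0.78, 0.08, 9.74, 147.02], [0.77, 0.16, 17.43, 145.42], [0.75, 0.24, 24.9, 143.01], [0.72, 0.32, 32.08, 139.83], [0.68, 0.39, 38.88, 135.92], [0.63, 0.46, 45.21, 131.31], [0.58, 0.52, 51.02, 126.07], [0.52, 0.58, 56.24, 120.25], [0.46, 0.63, 60.8, 113.93], [0.39, 0.68, 64.66, 107.16], [0.31, 0.71, 67.78, 100.04], [0.23, 0.74, 70.11, 92.63], [0.15, 0.76, 71.64, 85.04], [0.07, 0.77, 72.35, 77.34], [-0.01, 0.77, 72.23, 69.62], [-0.03, 0.31, 71.88, 66.5], [-0.04, 0.24, 71.53, 64.11], [-0.04, 0.24, 71.09, 61.73], [-0.05, 0.24, 70.58, 59.37], [-0.06, 0.23, 69.98, 57.02]] 1.917183425284148 147.81404188858326
```

>>> {"method": "step_arm", "body": {
  "increments": [
    [0.78,0,0.08,0,-0.3],
    [0.77,0,0.16,0,-0.3],
    [0.75,0,0.24,0,-0.3],
    [0.72,0,0.32,0,-0.3]
  ]
}}

```text
time: 5.8
position: [589.9, -158.3, 86.1]
eef_rot: [[0.962, 0.274, -0.0], [0.274, -0.962, -0.0], [-0.0, -0.0, -1.0]]
contact_force: [-0.4, -0.2, 1.9]
gripper_width: 0.435
finger_force: 20.2
```

>>> {"method": "step_arm", "body": {
  "increments": [
    [0.68,0,0.39,0,-0.3],
    [0.63,0,0.46,0,-0.3],
    [0.58,0,0.52,0,-0.3],
    [0.52,0,0.58,0,-0.3],
    [0.46,0,0.63,0,-0.3]
  ]
}}

```text
time: 6.3
position: [617.4, -150.4, 60.0]
eef_rot: [[0.962, 0.274, -0.0], [0.274, -0.962, 0.0], [-0.0, -0.0, -1.0]]
contact_force: [-0.9, -0.0, 0.7]
gripper_width: 0.436
finger_force: 20.4
```

>>> {"method": "step_arm", "body": {
  "increments": [
    [0.39,0,0.68,0,-0.3],
    [0.31,0,0.71,0,-0.3],
    [0.23,0,0.74,0,-0.3],
    [0.15,0,0.76,0,-0.3],
    [0,0,0,0,-0.3],
    [0,0,0,0,-0.3]
  ]
}}

```text
time: 6.9
position: [627.8, -147.4, 31.7]
eef_rot: [[0.962, 0.274, 0.0], [0.274, -0.962, 0.0], [0.0, -0.0, -1.0]]
contact_force: [0.0, -0.1, 0.5]
gripper_width: 0.433
finger_force: 20.5
```

```bash
python3 - <<'E'
from fit import *
w=snap('wrist','w3'); o=manip.observe(); print(cell(o['position']),o['contact_force'],o['gripper_width'],o['finger_force'])
a=w['frame'][130:330,220:410,::-1]; a=cv2.resize(a,None,fx=3,fy=3,interpolation=2)
cv2.imwrite('pics/c6.png',a)
E
```

```text
[71.78608537  1.98130928 31.9753974 ] [0.59956959 0.62573829 1.17397745] 0.43469380807912916 20.48856407403946
```

View pics/c6.png

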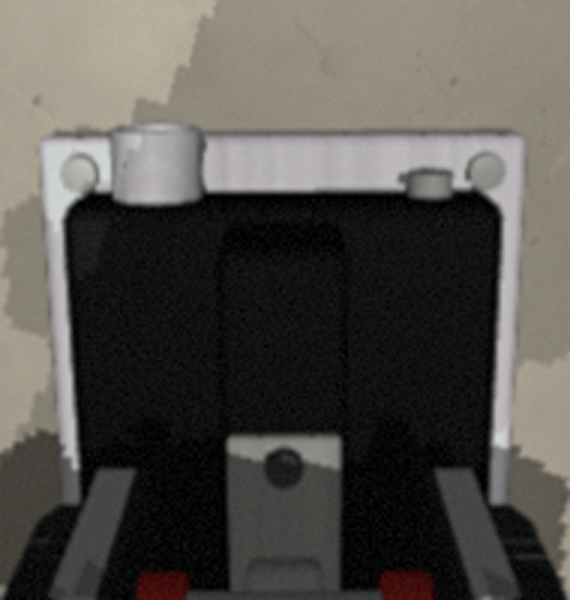

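```bash
python3 - <<'E'
from fit import *
w=load('w3'); k=lambda u,v:(220+(u+.5)/3-.5,130+(v+.5)/3-.5)
for v in(558,572):
  for z in(62,67): print(v,z,cell(onz(w,*k(285,v),z)).round(1))
for v in (434,): print('plate end',cell(onz(w,*k(285,v),52)).round(1))
print('bar top edge',cell(onz(w,*k(285,590),85)).round(1))
for u,v in((162,572),(406,572)): print('knob',cell(onz(w,*k(u,v),85)).round(1))
a=w['frame'][310:340,300:330].mean(1).mean(1).round(); print(a)
w=load('w1');q=lambda u,v:(260+(u+.5)/4.25-.5,110+(v+.5)/4.25-.5); print('plate end w1',cell(onz(w,*q(231,66),52)))
E
```

```text
558 62 [63.9  2.2 62. ]
558 67 [66.6  2.2 67. ]
572 62 [61.6  2.2 62. ]
572 67 [64.4  2.2 67. ]
plate end [80.   2.3 52. ]
bar top edge [71.8  2.2 85. ]
knob [74.3 18.  85. ]
knob [ 74.4 -13.2  85. ]
[69. 68. 68. 69. 68. 64. 57. 53. 57. 60. 63. 66. 67. 68. 68. 68. 63. 54.
 54. 59. 62. 65. 68. 73. 76. 73. 70. 67. 64. 61.]
plate end w1 [78.95274786  2.45263049 52.        ]
```

Wrist crop: knobs at (162,585)/(406,585) still gripped, lip edge at (285,560) works out to x≈64 mm, and the bar is at x≈71.5 mm, so it clears. Lowering.

>>> {"method": "step_arm", "body": {
  "increments": [
    [0.07,0,0.77,0,-0.3],
    [0,0,0.39,0,-0.3],
    [0,0,0.38,0,-0.3],
    [-0.03,0,0.31,0,-0.3],
    [0,0,0,0,-0.3]
  ]
}}

```text
time: 7.45
position: [628.1, -147.3, 12.9]
eef_rot: [[0.962, 0.274, 0.0], [0.274, -0.962, 0.0], [0.0, -0.0, -1.0]]
contact_force: [0.7, 1.6, 0.4]
gripper_width: 0.439
finger_force: 20.6
```

>>> {"method": "step_arm", "body": {
  "increments": [
    [-0.04,0,0.24,0,-0.3],
    [-0.04,0,0.24,0,-0.3],
    [-0.05,0,0.24,0,-0.3],
    [-0.06,0,0.23,0,-0.3],
    [0,0,0,0,-0.3]
  ]
}}

```text
time: 7.95
position: [626.2, -147.9, 3.5]
eef_rot: [[0.962, 0.274, 0.0], [0.274, -0.962, 0.0], [0.0, -0.0, -1.0]]
contact_force: [1.6, 1.5, 0.7]
gripper_width: 0.433
finger_force: 20.6
```

```bash
python3 - <<'E'
from fit import *
o=manip.observe(); print(cell(o['position']),o['contact_force'])
E
```

```text
[70.08453619  1.90439836  3.50572097] [1.64951661 1.52732108 0.68112295]
```

>>> {"method": "step_arm", "body": {
  "increments": [
    [-0.2,0,0,0,-0.3],
    [-0.2,0,0,0,-0.3],
    [-0.2,0,0,0,-0.3],
    [-0.1,0,0,0,-0.3],
    [0,0,0,0,-0.3]
  ]
}}

```text
time: 8.45
position: [619.8, -149.8, 4.0]
eef_rot: [[0.962, 0.274, 0.001], [0.274, -0.962, 0.0], [0.001, 0.0, -1.0]]
contact_force: [5.4, 2.4, -0.8]
gripper_width: 0.436
finger_force: 20.6
```

>>> {"method": "step_arm", "body": {
  "increments": [
    [-0.1,0,0,0,-0.3],
    [0,0,0,0,-0.3]
  ]
}}

```text
time: 8.65
position: [619.8, -149.8, 4.1]
eef_rot: [[0.962, 0.275, 0.003], [0.275, -0.962, 0.0], [0.003, 0.001, -1.0]]
contact_force: [5.6, 2.3, 0.0]
gripper_width: 0.438
finger_force: 20.5
```

>>> {"method": "step_arm", "body": {
  "increments": [
    [-0.1,0,0,0,-0.3],
    [0,0,0,0,-0.3]
  ]
}}

```text
time: 8.85
position: [619.7, -149.9, 4.1]
eef_rot: [[0.962, 0.275, 0.004], [0.275, -0.962, 0.0], [0.004, 0.001, -1.0]]
contact_force: [6.7, 2.7, -1.8]
gripper_width: 0.436
finger_force: 20.5
```

>>> {"method": "step_arm", "body": {
  "increments": [
    [0.15,0,-0.1,0,-0.3],
    [0,0,-0.1,0,-0.3],
    [0,0,-0.1,0,-0.3],
    [0,0,0,0,-0.3]
  ]
}}

```text
time: 9.25
position: [619.6, -149.8, 5.6]
eef_rot: [[0.962, 0.275, 0.001], [0.275, -0.962, 0.0], [0.001, 0.0, -1.0]]
contact_force: [7.0, 1.9, -9.8]
gripper_width: 0.435
finger_force: 22.1
```

>>> {"method": "step_arm", "body": {
  "increments": [
    [0,0,-0.1,0,-0.3],
    [0,0,0,0,-0.3]
  ]
}}

```text
time: 9.45
position: [619.5, -149.8, 5.8]
eef_rot: [[0.962, 0.275, 0.001], [0.275, -0.962, 0.0], [0.001, 0.0, -1.0]]
contact_force: [8.6, 1.8, -15.0]
gripper_width: 0.437
finger_force: 22.7
```

Lifting is blocked after 2 mm, so the bar is under the lip. I'll lower it, release and retreat.

>>> {"method": "step_arm", "body": {
  "increments": [
    [0,0,0.2,0,-0.3],
    [0,0,0.2,0,-0.3],
    [0,0,0.1,0,-0.3],
    [0,0,0,0,-0.3]
  ]
}}

```text
time: 9.85
position: [619.5, -150.0, 3.5]
eef_rot: [[0.962, 0.274, 0.001], [0.274, -0.962, 0.0], [0.001, 0.0, -1.0]]
contact_force: [4.0, 4.0, 3.8]
gripper_width: 0.434
finger_force: 23.9
```

>>> {"method": "step_arm", "body": {
  "increments": [
    [0,0,0,0,0.0],
    [0,0,0,0,0.2],
    [0,0,0,0,0.4],
    [0,0,0,0,0.4],
    [0,0,0,0,0.4],
    [0,0,0,0,0.4]
  ]
}}

```text
time: 10.45
position: [618.7, -150.2, 2.7]
eef_rot: [[0.962, 0.274, -0.0], [0.274, -0.962, -0.0], [-0.0, -0.0, -1.0]]
contact_force: [0.4, -0.6, -0.2]
gripper_width: 0.7
finger_force: 0.0
```

>>> {"method": "step_arm", "body": {
  "increments": [
    [0,0,-1,0,0.4],
    [0,0,-2,0,0.4],
    [0,0,-3,0,0.4],
    [0,0,-3,0,0],
    [0,0,-2,0,-0.5],
    [0,0,0,0,-1],
    [0,0,0,0,-1],
    [0,0,0,0,-1]
  ]
}}

```text
time: 11.25
position: [617.9, -149.9, 111.8]
eef_rot: [[0.962, 0.274, -0.002], [0.274, -0.962, 0.0], [-0.002, -0.001, -1.0]]
contact_force: [0.1, 0.5, -0.0]
gripper_width: 0.003
finger_force: 0.0
```

```bash
python3 - <<'E'
from fit import *
s1=snap('side','s2'); w=snap('wrist','w4'); o=manip.observe(); print(o['position'],cell(o['position']),o['contact_force'],o['gripper_width'])
a=s1['frame'][190:330,210:350,::-1]; a=cv2.resize(a,None,fx=4,fy=4,interpolation=2)
b=w['frame'][180:400,240:400,::-1]; b=cv2.resize(b,None,fx=1.45,fy=2.545,interpolation=2)
cv2.imwrite('pics/c7.png',np.hstack([a,b[:560]]))
E
```

```text
[ 617.93571345 -149.86537501  111.5373841 ] [ 61.5969882    2.27417849 111.5373841 ] [-0.85842552  0.49051547  0.5328781 ] 2.878217078373436e-05
```

View pics/c7.png

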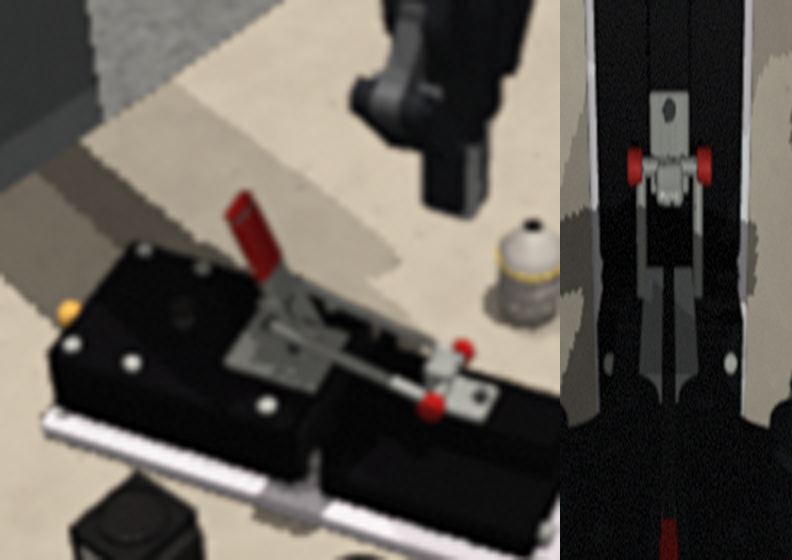

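Side crop: bar hooked under the keeper (knobs at (430,407)/(463,350)), lever up with its red end at (240,203), and the closed fingertip's bottom face centred near (456,203). The wrist crop agrees. I'll work out the lever angle and real tip height.

```bash
python3 - <<'E'
from fit import *
s2=load('s2'); k=lambda u,v:(210+(u+.5)/4-.5,190+(v+.5)/4-.5)
def ony(u,v,y):
    o,d=ray(s2,*k(u,v)); oc=cell(o); dc=cell(o+d)-oc; return oc+dc*(y-oc[1])/dc[1]
print('lever end',ony(240,203,2.1), 'tip',ony(456,203,2.1))
o=np.array([617.9,-149.9,111.6])
for h in(25,30,35,38,42): print(h,(4*(proj(s2,o+[0,0,h])-[210,190]+.5)).round())
for a in((425,207),(470,217),(488,200)): print(cell(onz(s2,*k(*a),111.6+37)).round(1))
# red pixel of lever tip
h=cv2.cvtColor(s2['frame'],cv2.COLOR_RGB2HSV); m=((h[...,0]<8)|(h[...,0]>172))&(h[...,1]>150)&(h[...,2]>60); n,l,st,c=cv2.connectedComponentsWithStats(m.astype(np.uint8))
print(st[1:],c[1:])
E
```

```text
lever end [-26.4189017    2.1        118.68579247] tip [ 62.65321416   2.1        149.1383336 ]
25 [453. 228.]
30 [454. 218.]
35 [454. 208.]
38 [454. 201.]
42 [454. 193.]
[ 53.   -3.7 148.6]
[ 69.9  -2.4 148.6]
[ 72.5   8.7 148.6]
[[563  41  20   9 113]
 [372 161   4   3  12]
 [443 225  18  16 141]
 [267 238  13  22 143]
 [324 275   4   4  12]
 [314 288   7   7  33]] [[572.42477876  45.19469027]
 [373.5        162.        ]
 [450.9929078  231.9929078 ]
 [273.         249.06993007]
 [325.66666667 276.5       ]
 [317.33333333 291.3030303 ]]
```

```bash
python3 - <<'E'
import numpy as np
L=np.r_[1.13,1.08,np.linspace(1.0,.08,15)]; r=np.interp(L,[0,1.15],[58,52])
x=-r*np.cos(L)+2.5*np.sin(L)+11+.6; z=60+r*np.sin(L)+2.5*np.cos(L)-37
print(np.c_[L,x,z].round(1).tolist()); print(np.c_[np.diff(x),-np.diff(z)].round(1).tolist())
E
```

```text
[[1.1, -8.4, 71.2], [1.1, -10.9, 70.4], [1.0, -14.8, 68.8], [0.9, -18.0, 67.2], [0.9, -21.0, 65.4], [0.8, -24.0, 63.4], [0.7, -26.8, 61.3], [0.7, -29.5, 58.9], [0.6, -32.1, 56.3], [0.5, -34.4, 53.5], [0.5, -36.7, 50.6], [0.4, -38.7, 47.5], [0.3, -40.5, 44.3], [0.3, -42.1, 40.9], [0.2, -43.5, 37.4], [0.1, -44.7, 33.8], [0.1, -45.6, 30.1]]
[[-2.5, 0.8], [-3.9, 1.6], [-3.2, 1.6], [-3.1, 1.8], [-3.0, 2.0], [-2.8, 2.2], [-2.7, 2.4], [-2.5, 2.6], [-2.4, 2.8], [-2.2, 2.9], [-2.0, 3.1], [-1.8, 3.2], [-1.6, 3.4], [-1.4, 3.5], [-1.2, 3.6], [-0.9, 3.7]]
```

>>> {"method": "step_arm", "body": {
  "increments": [
    [-1.5,0,0,0,-1],
    [-1.5,0,0,0,-1],
    [-1.5,0,0,0,-1],
    [-1.6,0,0,0,-1],
    [0,0,1.0,0,-1],
    [0,0,1.5,0,-1],
    [0,0,1.5,0,-1],
    [0,0,0,0,-1]
  ],
  "force": 40
}}

```text
time: 12.15
position: [559.0, -165.8, 69.9]
eef_rot: [[0.962, 0.275, -0.004], [0.275, -0.962, 0.002], [-0.004, -0.003, -1.0]]
contact_force: [-0.5, 0.8, -0.6]
gripper_width: 0.003
finger_force: 0.0
```

>>> {"method": "step_arm", "body": {
  "increments": [
    [-0.45,0.1,-0.1,0,-1],
    [-0.45,0,0,0,-1],
    [-0.25,0,0.08,0,-1],
    [-0.39,0,0.16,0,-1],
    [-0.32,0,0.16,0,-1],
    [0,0,0,0,-1]
  ]
}}

```text
time: 12.75
position: [543.2, -173.2, 70.4]
eef_rot: [[0.962, 0.274, 0.002], [0.274, -0.962, -0.0], [0.002, 0.001, -1.0]]
contact_force: [1.0, -0.0, 2.5]
gripper_width: -0.002
finger_force: 1.3
```

>>> {"method": "step_arm", "body": {
  "increments": [
    [-0.31,0,0.18,0,-1],
    [-0.3,0,0.2,0,-1],
    [0,0,0,0,-1]
  ]
}}

```text
time: 13.05
position: [537.5, -174.8, 66.5]
eef_rot: [[0.962, 0.274, 0.002], [0.274, -0.962, -0.0], [0.002, 0.001, -1.0]]
contact_force: [1.7, 0.7, 4.9]
gripper_width: -0.001
finger_force: 2.0
```

>>> {"method": "step_arm", "body": {
  "increments": [
    [-0.28,-0.1,0.22,0,-1],
    [-0.27,0,0.24,0,-1],
    [-0.25,0,0.26,0,-1],
    [0,0,0,0,-1]
  ]
}}

```text
time: 13.45
position: [529.8, -176.9, 59.4]
eef_rot: [[0.962, 0.274, 0.003], [0.274, -0.962, -0.002], [0.002, 0.002, -1.0]]
contact_force: [1.9, -0.9, 5.3]
gripper_width: -0.002
finger_force: 2.4
```

>>> {"method": "step_arm", "body": {
  "increments": [
    [-0.22,0,0.28,0,-1],
    [-0.2,0,0.29,0,-1],
    [0,0,0,0,-1]
  ]
}}

```text
time: 13.75
position: [525.2, -178.2, 53.4]
eef_rot: [[0.962, 0.274, 0.001], [0.274, -0.962, -0.001], [0.001, 0.002, -1.0]]
contact_force: [1.2, -1.2, 4.9]
gripper_width: 0.001
finger_force: 2.1
```

>>> {"method": "step_arm", "body": {
  "increments": [
    [-0.2,-0.1,0.31,0,-1],
    [-0.16,0,0.32,0,-1],
    [-0.14,0,0.34,0,-1],
    [0,0,0,0,-1]
  ]
}}

```text
time: 14.15
position: [519.4, -178.2, 43.2]
eef_rot: [[0.962, 0.273, -0.0], [0.273, -0.962, -0.001], [-0.0, 0.001, -1.0]]
contact_force: [0.8, -1.6, 2.0]
gripper_width: 0.003
finger_force: 0.9
```

>>> {"method": "step_arm", "body": {
  "increments": [
    [-0.12,0,0.35,0,-1],
    [-0.1,0,0.3,0,-1],
    [0,0,0,0,-1]
  ]
}}

```text
time: 14.45
position: [516.2, -177.1, 36.0]
eef_rot: [[0.962, 0.274, -0.003], [0.274, -0.962, 0.001], [-0.002, -0.002, -1.0]]
contact_force: [-0.5, 0.0, 0.0]
gripper_width: -0.001
finger_force: 0.0
```

>>> {"method": "step_arm", "body": {
  "increments": [
    [0,0,0.2,0,-1],
    [0,0,0.2,0,-1],
    [0,0,0,0,-1]
  ]
}}

```text
time: 14.75
position: [517.0, -177.4, 32.4]
eef_rot: [[0.962, 0.274, -0.001], [0.275, -0.962, 0.001], [-0.001, -0.001, -1.0]]
contact_force: [0.2, -0.7, 0.6]
gripper_width: -0.002
finger_force: 0.0
```

```bash
python3 - <<'E'
from fit import *
o=manip.observe(); print(o['position'],cell(o['position']),o['contact_force'])
s=snap('side','s3')
h=cv2.cvtColor(s['frame'],cv2.COLOR_RGB2HSV); m=((h[...,0]<8)|(h[...,0]>172))&(h[...,1]>150)&(h[...,2]>60); n,l,st,c=cv2.connectedComponentsWithStats(m.astype(np.uint8))
for a,b in zip(st[1:],c[1:]): print(a,b.round(1))
def W2(x,y,z):
    return proj(s,W(P,(x,y,z))).round(1)
for L in(0,.16,.3): print(L,W2(-64*np.cos(L),2,60+64*np.sin(L)),W2(-40*np.cos(L),2,60+40*np.sin(L)))
print('knobs seat',W2(61,-13.5,55),W2(61,17.5,55))
E
```

```text
[ 517.02858608 -177.42653103   32.41037329] [-43.00079633   3.35544841  32.41037329] [ 0.24282512 -0.72625356  0.56999553]
[563  41  20   9 113] [572.4  45.2]
[372 161   4   3  12] [373.5 162. ]
[443 225  18  16 141] [451. 232.]
[247 260  20  13 129] [256.4 266. ]
[320 274   5   4  14] [322.4 275.4]
[311 287   6   7  29] [314.  290.1]
[406 310   1   1   1] [406. 310.]
0 [251.2 261.5] [264.3 265.5]
0.16 [251.1 257.1] [264.3 262.7]
0.3 [251.8 253.5] [264.8 260.5]
knobs seat [318.2 292. ] [325.7 278.8]
```

The lever has snapped past centre and the knobs have moved about 3 px inward. Descending to press it on the stop.

>>> {"method": "step_arm", "body": {
  "increments": [
    [-0.1,0.1,0.15,0,-1],
    [0,0,0.1,0,-1],
    [0,0,0,0,-1]
  ]
}}

```text
time: 15.1
position: [516.7, -179.2, 30.3]
eef_rot: [[0.962, 0.274, -0.0], [0.274, -0.962, 0.0], [-0.0, -0.0, -1.0]]
contact_force: [-0.2, 0.3, -0.8]
gripper_width: 0.002
finger_force: 0.0
```

>>> {"method": "step_arm", "body": {
  "increments": [
    [0,0,0.1,0,-1],
    [0,0,0.1,0,-1],
    [0,0,0,0,-1]
  ]
}}

```text
time: 15.4
position: [516.8, -179.1, 28.3]
eef_rot: [[0.962, 0.274, -0.0], [0.274, -0.962, 0.0], [-0.0, -0.0, -1.0]]
contact_force: [0.4, 0.1, -0.3]
gripper_width: 0.002
finger_force: 0.0
```

>>> {"method": "step_arm", "body": {
  "increments": [
    [0,0,0.1,0,-1],
    [0,0,0,0,-1]
  ]
}}

```text
time: 15.6
position: [516.8, -179.1, 27.3]
eef_rot: [[0.962, 0.274, -0.0], [0.274, -0.962, 0.0], [-0.0, -0.0, -1.0]]
contact_force: [0.2, 1.1, -0.4]
gripper_width: -0.0
finger_force: 0.0
```

>>> {"method": "step_arm", "body": {
  "increments": [
    [0,0,0.1,0,-1],
    [0,0,0,0,-1]
  ]
}}

```text
time: 15.8
position: [516.8, -179.1, 26.3]
eef_rot: [[0.962, 0.274, -0.0], [0.274, -0.962, 0.0], [-0.0, -0.0, -1.0]]
contact_force: [-0.4, -0.4, 0.7]
gripper_width: 0.006
finger_force: 0.0
```

>>> {"method": "step_arm", "body": {
  "increments": [
    [0,0,0.1,0,-1],
    [0,0,0,0,-1]
  ]
}}

```text
time: 16.0
position: [516.8, -179.1, 25.3]
eef_rot: [[0.962, 0.274, -0.0], [0.274, -0.962, 0.0], [-0.0, -0.0, -1.0]]
contact_force: [-0.5, 0.1, -0.8]
gripper_width: -0.0
finger_force: 0.0
```

>>> {"method": "step_arm", "body": {
  "increments": [
    [0,0,0.08,0,-1],
    [0,0,0,0,-1]
  ]
}}

```text
time: 16.2
position: [516.8, -179.2, 24.5]
eef_rot: [[0.962, 0.274, -0.0], [0.274, -0.962, 0.0], [-0.0, -0.0, -1.0]]
contact_force: [0.2, 0.1, -0.9]
gripper_width: -0.002
finger_force: 0.0
```

>>> {"method": "step_arm", "body": {
  "increments": [
    [0,0,0.08,0,-1],
    [0,0,0,0,-1]
  ]
}}

```text
time: 16.4
position: [516.9, -179.2, 24.1]
eef_rot: [[0.962, 0.274, 0.0], [0.274, -0.962, -0.0], [0.0, 0.0, -1.0]]
contact_force: [-0.4, -0.0, 3.1]
gripper_width: 0.003
finger_force: 1.5
```

>>> {"method": "step_arm", "body": {
  "increments": [
    [0,0,0.08,0,-1],
    [0,0,0,0,-1]
  ]
}}

```text
time: 16.6
position: [517.0, -179.2, 23.9]
eef_rot: [[0.962, 0.274, 0.0], [0.274, -0.962, -0.0], [0.0, 0.0, -1.0]]
contact_force: [-2.0, 1.8, 9.3]
gripper_width: -0.002
finger_force: 4.8
```

>>> {"method": "step_arm", "body": {
  "increments": [
    [0,0,0.04,0,-1],
    [0,0,0,0,-1]
  ]
}}

```text
time: 16.8
position: [517.0, -179.2, 23.9]
eef_rot: [[0.962, 0.274, 0.001], [0.274, -0.962, -0.0], [0.001, 0.0, -1.0]]
contact_force: [-2.9, 1.1, 13.2]
gripper_width: -0.004
finger_force: 6.4
```

>>> {"method": "step_arm", "body": {
  "increments": [
    [0,0,0.02,0,-1],
    [0,0,0,0,-1]
  ]
}}

```text
time: 17.0
position: [517.0, -179.2, 23.9]
eef_rot: [[0.962, 0.274, 0.001], [0.274, -0.962, -0.0], [0.001, 0.0, -1.0]]
contact_force: [-2.7, -0.1, 14.1]
gripper_width: 0.001
finger_force: 7.2
```

>>> {"method": "step_arm", "body": {
  "increments": [
    [0,0,0,0,-1],
    [0,0,0,0,-1],
    [0,0,0,0,-1],
    [0,0,0,0,-1],
    [0,0,0,0,-1],
    [0,0,0,0,-1]
  ]
}}

```text
time: 17.6
position: [517.0, -179.2, 23.9]
eef_rot: [[0.962, 0.274, 0.001], [0.274, -0.962, -0.0], [0.001, 0.0, -1.0]]
contact_force: [-2.0, 1.0, 14.4]
gripper_width: 0.003
finger_force: 7.2
```

>>> {"method": "step_arm", "body": {
  "increments": [
    [0,0,0.01,0,-1],
    [0,0,0,0,-1],
    [0,0,0,0,-1],
    [0,0,0,0,-1],
    [0,0,0,0,-1],
    [0,0,0,0,-1],
    [0,0,0,0,-1]
  ]
}}

```text
time: 18.3
position: [517.0, -179.3, 23.9]
eef_rot: [[0.962, 0.274, 0.001], [0.274, -0.962, -0.0], [0.001, 0.0, -1.0]]
contact_force: [-3.2, 1.2, 15.1]
gripper_width: -0.002
finger_force: 7.6
```

>>> {"method": "step_arm", "body": {
  "increments": [
    [0,0,-0.2,0,-1],
    [0,0,-0.5,0,-1],
    [0,0,-2,0,-1],
    [0,0,-3,0,-1],
    [0,0,-3,0,-1],
    [0,0,-3,0,-1],
    [0,0,0,0,-1],
    [0,0,0,0,-1]
  ]
}}

```text
time: 19.1
position: [517.1, -179.2, 139.8]
eef_rot: [[0.962, 0.274, 0.001], [0.274, -0.962, -0.0], [0.001, 0.001, -1.0]]
contact_force: [0.1, -0.1, -0.5]
gripper_width: 0.0
finger_force: 0.0
```

```bash
python3 - <<'E'
from fit import *
o=manip.observe(); print(o['time'],o['position'],o['contact_force'])
s=snap('side','s4')
h=cv2.cvtColor(s['frame'],cv2.COLOR_RGB2HSV); m=((h[...,0]<8)|(h[...,0]>172))&(h[...,1]>150)&(h[...,2]>60); n,l,st,c=cv2.connectedComponentsWithStats(m.astype(np.uint8))
for a,b in zip(st[1:],c[1:]): print(a,b.round(1))
for a,b in(((235,325),(225,265)),((305,350),(285,325)),((235,275),(330,355))):  # cube, tube, objective regions vs start
    sl=(slice(*b) if 0 else slice(a[0],a[1]),slice(b[0],b[1]))
d=cv2.absdiff(s['frame'],S['frame']).max(2)
for n,(r0,r1,c0,c1) in dict(cube=(305,350,225,265),tube=(325,358,287,315),obj=(238,275,330,355)).items(): print(n,(d[r0:r1,c0:c1]>40).sum())
E
```

```text
19.1 [ 517.11805925 -179.23981424  139.77113613] [ 0.08288658 -0.13935977 -0.48328444]
[563  41  20   9 113] [572.4  45.2]
[372 161   4   3  12] [373.5 162. ]
[443 225  18  16 141] [451. 232.]
[247 260  22  13 172] [257.8 265.2]
[320 274   5   4  14] [322.4 275.4]
[311 287   6   7  29] [314.  290.1]
cube 0
tube 0
obj 0
```

The lever stays down, the bar is still hooked, and the three things beside the cell haven't moved. Handing in.

```bash
python3 -c "
from workcell import manip
print(manip.finish_job())"
```

```text
the job is handed in; nothing more can be done
None
```

The cell is latched and handed in: the bar is behind the keeper's hook, the lever went past centre onto its stop and was held at 14–15 N (highest reading 15.1 N) for over a second, then released; the final side picture shows the lever still down and the three neighbours unmoved.

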